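Tip the straightedge out of the wire-decked tray

TASK

The aluminium straightedge has slid under the wire decks at both ends of the yellow tray, and it is longer than the opening between them. Work it back under the long deck, tip its freed end up and bring it out diagonally through the opening, then finish while still holding it in the gripper, steady and whole length about 10 cm or more above the tray. Do not drag or tip the tray, and leave the jar, the carton and the cup alone.

Things in the scene. Friction and masses are not known exactly. Their poses are not given: they have to be found in the camera images.
- tray: Loose yellow open tray, 2 kg, outside 310 (x) x 160 (y) x 54 (z) mm; origin at the centre of its underside, z up. Walls 5 mm, floor 6 mm thick: the inside runs x -150 to +150, y -75 to +75 mm. A fixed wire deck covers each end: the long one x -150 to -40, the short one x +120 to +150; between them is the opening.
- long_deck (a point): Middle of the long deck's inner edge (tray x = -40 mm). The decks are 4 mm steel wires running along the tray's x, 16.5 mm apart, with a cross wire at the inner edge; undersides 50 mm, tops 54 mm above the table, flush with the rim.
- short_deck (a point): Middle of the short deck's inner edge (tray x = +120 mm); made and placed in height like the long deck.
- opening (a point): Centre of the 160 (x) x 150 (y) mm opening between the decks, level with the tray's rim (tray x = +40 mm, 54 mm above the table); axes as the tray's.
- straightedge: Loose aluminium bar with black graduations on top, 240 (x) x 26 (y) x 12 (z) mm, about 0.15 kg; origin at the centre of its underside, x along its length, towards the short deck. Starts flat on the tray's floor, roughly along the tray, one end under each deck: about 10 to 30 mm under the short one; it can slide some 40 mm back under the long one.
- end_a (a point): Middle of the straightedge's end face at its +x end (the end under the short deck at the start).
- end_b (a point): Middle of the straightedge's end face at its -x end (the end under the long deck at the start).
- jar: Bystander: white-capped labelled jar, 56 mm across, 85 mm high, standing beside the tray on the robot's left; origin at the centre of its underside.
- carton: Bystander: closed cardboard carton 90 x 60 x 50 mm on the robot's right; origin at the centre of its underside.
- cup: Bystander: white cup, 72 mm across the rim, 80 mm high, without handle, on the robot's left; origin at the centre of its underside.

How it is judged:
On the way:
1. the straightedge sticks out of the opening aslant: its end at the short deck is above the tray's rim while its other end is still below the long deck (height (world z) of end_a above 0.064 m and height (world z) of end_b below 0.048 m and x of end_b in the frame of tray between -0.15 and -0.04 m), for 0.1 s.
At the end, for the whole second after the job is handed in: The straightedge is held in the fingers (over 1 N), still, both its ends more than 124 mm above the table (70 mm above the tray's rim), touching neither tray nor bystanders; the tray stands flat within 40 mm of where it started, and each bystander within 30 mm (height (world z) of each of end_a, end_b above 0.124 m and contact force between the fingers and straightedge above 1 N and linear speed of straightedge below 0.03 m/s and angular speed of straightedge below 0.2 rad/s and contact force between straightedge and tray below 0.2 N and contact force between straightedge and jar below 0.2 N and contact force between straightedge and carton below 0.2 N and contact force between straightedge and cup below 0.2 N and distance of tray from where it was at the start of the episode below 0.04 m and angle between tray's own z axis and vertical below 0.05 rad and distance of each of jar, carton, cup from where it was at the start of the episode below 0.03 m); the arm keeps its last pose, push and grip.
It fails at once if the tray is dragged more than 40 mm or tipped (distance of tray from where it was at the start of the episode above 0.04 m or angle between tray's own z axis and vertical above 0.2 rad).
It fails at once if the jar is pushed away or knocked over (distance of jar from where it was at the start of the episode above 0.03 m or angle between jar's own z axis and vertical above 0.3 rad).
It fails at once if the carton is pushed away or knocked over (distance of carton from where it was at the start of the episode above 0.03 m or angle between carton's own z axis and vertical above 0.3 rad).
It fails at once if the cup is pushed away or knocked over (distance of cup from where it was at the start of the episode above 0.03 m or angle between cup's own z axis and vertical above 0.3 rad).
It also fails if it takes over 42 s, if anything falls off the work surface, if the arm or the gripper's body presses on something with over 40 N, if the wrist force passes 120 N, or if a joint passes its speed limit or range.

ROBOT

A 6-joint arm with a two-finger parallel gripper is mounted at the origin on the work surface. World frame = base frame: x ahead of the robot, y to its left, z up, the work surface at z = 0. Lengths are in m, angles in rad, forces in N, time in s.
With the tool pointing down it reaches from about 0.4 to 0.825 m from the base axis. Payload 7 kg.
Tool frame: the origin (TCP) lies between the finger pads; the fingertips stand 25 mm ahead of it and the grasp point (between the pads) lies 6 mm ahead of it; z points along the fingers, y is the line along which they close (so a half turn about z gives the same grasp; the last joint's range is limited). The gripper opens to 88 mm and grips with 3 to 60 N. Pads are 19 mm wide; open, the fingers measure 130 mm over their backs; the gripper's body (78 mm by 193 mm) begins 47 mm behind the grasp point.
Start: joints at [-1.003, 0.359, 0.012, 0, -1.224, -0.288], TCP at [0.186, -0.649, 0.252] pointing down, gripper open.
Joint ranges: [-3.07, 3.07], [-1.43, 2.12], [-1.02, 1.25], [-3.03, 1.67], [-3.05, -0], [-3.03, 3.03]. Speed limits (rad/s): [2.39, 2.39, 3.01, 3.14, 3.14, 3.14].

INTERFACE

Orientations are given as a rotation vector (axis times angle).
In Python, from workcell import arm gives the robot as it stands.
- The arm moves only by the tool servo_tool, never from a script. Its argument "steps" is a list of rows, each a list of 7 numbers: the shift along the world's x, y, z scaled (see below), then the turn, a rotation vector about the world's x, y, z scaled (see below), then the closure, from -1 (fully open) to 1 (shut). A call has 1 to 10 rows; each row is the pose to reach, as a shift and turn from the pose commanded when the call began; what a row does not reach only later rows make up. The controller multiplies each number of a shift by 0.3 m and each number of a turn by pi/4 rad. A row lasts 1/8 s, in which the tool goes at most 62.5 mm and 10.7 degrees, less where a joint would pass 70% of its speed; a pose out of reach is approached as far as the arm can. A call with a number of a shift or a turn outside -1 to 1 is refused whole. A call with a gripper value outside its range is refused whole. The fingers move at their own pace and stop on an object; the grip force is fixed at half the most. Time passes only in rows, so rows that repeat a pose let the fingers close. It gives the time, the measured TCP pose, the force, the opening and the grip force at its end, in the units of the state.
- arm.state(): the state, without advancing time (a new reading comes with each control period).
- arm.grab_frame(name): name is "scene" or "top" or "wrist"; returns (picture, depth): 480x640x3 uint8, red, green, blue; 480x640 float32, m along the optical axis (not along the pixel's ray), 0 where there is no reading.
- arm.get_calibration(name): a dict with "mtx" (3x3 intrinsics, pixels), "D" ([k1, k2, p1, p2, k3] as OpenCV has them; the pictures are not rectified), "camera_from_world" (4x4, takes a point from world to camera coordinates). Camera axes: x right, y down, z forward; pixel columns grow to the right and rows downward; lengths in m; the calibration is good to about 2 mm. A picture is of the moment at which its call begins: read the wrist's pose just before it. get_calibration takes no time and is no camera call; for the wrist camera it gives the pose at the moment of the call.
- arm.job_done(): hands the job in; it is judged then, once.
The state is a dict: "clock": time; "joint_pos": joint angles; "dq": joint speeds; "joint_efforts": joint torques, N m; "tool_pos": TCP position; "eef_rot": TCP orientation; "contact_force": force on the tool from outside, world axes, zero at the start; "torque": the same for the moment, N m; "width": opening from 0.0 (shut) to 1.0 (fully open); "grasp_force": force on a finger pad.
Only numpy, scipy, OpenCV 4.12 (cv2) and the standard library are available. Lean on these libraries where they do the work, as an engineer would, in place of code of your own. Each camera call takes 0.05 s, during which the arm holds its last target. There are 200 camera calls.

## Working session

There is one attempt and no reset: what is moved stays moved. The work goes in short steps, Python scripts to look and compute and a tool call to move; the robot and the scene stay as the last step left them, time stands still between calls to the robot, and variables do not carry over. Pictures are saved under pics/ and viewed, at most 10 in all, crops included, and the job is handed in when it is done.

Besides the shell and the picture viewer there is one more tool, called after "Call:" by a JSON object that holds its "name" and its "arguments", one argument or row to a line. servo_tool: Moves the arm, as the interface text tells. Shifts and turns lie within -1 to 1; 1 stands for 0.3 m of shift or pi/4 rad of turn. Its arguments: {"type":"object","properties":{"steps":{"type":"array"}},"required":["steps"]}

```bash
mkdir -p pics
cat > h.py <<'E'
import numpy as np, cv2
from workcell import arm
def ray(cal,px,z):
    """pixels (N,2) -> world points on plane height z"""
    n=cv2.undistortPoints(np.float32(px).reshape(-1,1,2),cal["mtx"],np.array(cal["D"])).reshape(-1,2)
    T=np.array(cal["camera_from_world"]);R=T[:3,:3];c=-R.T@T[:3,3]
    d=np.c_[n,np.ones(len(n))]@R
    return c+d*((z-c[2])/d[:,2])[:,None]
def save(n,im): cv2.imwrite(n,im[:,:,::-1])
E
python3 - <<'E'
from h import *
cal={}
for k in("top","scene"):
    im,d=arm.grab_frame(k);c=arm.get_calibration(k);np.savez(k+".npz",im=im,d=d,**{a:np.array(b) for a,b in c.items()});save(f"pics/{k}0.png",im)
    T=np.array(c["camera_from_world"]);print(k,-T[:3,:3].T@T[:3,3])
print(arm.state())
E
```

```text
top [ 0.43587563 -0.01105944  1.35998552]
scene [0.77847662 0.45578811 0.8410663 ]
{'clock': 0.1, 'joint_pos': array([-1.00291378e+00,  3.59312658e-01,  1.11893622e-02, -2.85900982e-04,
       -1.22411011e+00, -2.88107744e-01]), 'dq': array([ 0.00158767, -0.00123786,  0.00213224,  0.00099323,  0.00030212,
       -0.00187625]), 'joint_efforts': array([-2.95142898e-03, -5.84163702e+01,  2.93753368e+01,  7.01536596e+00,
        1.02256189e-02, -4.84033421e-05]), 'tool_pos': array([ 0.18626796, -0.64839253,  0.25073904]), 'eef_rot': array([ 4.37836784e-01, -3.11057672e+00, -2.22875696e-03]), 'contact_force': array([-0.52369326,  0.72318618, -0.99483834]), 'torque': array([ 0.00722864, -0.02739034, -0.03687297]), 'grasp_force': 0.0, 'width': 0.9983751116864394}
```

View pics/top0.png

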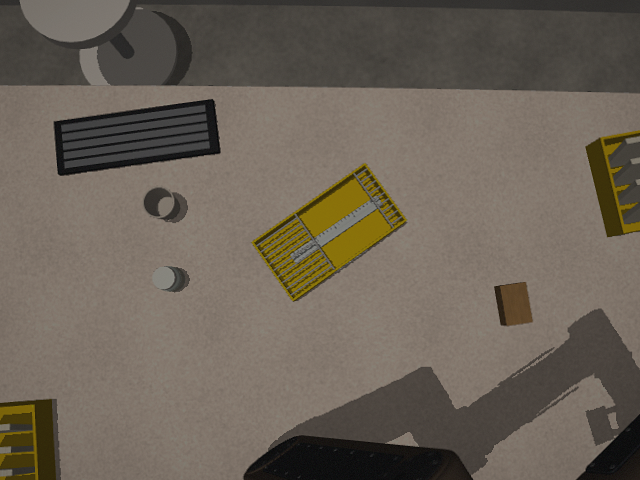

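View pics/scene0.png

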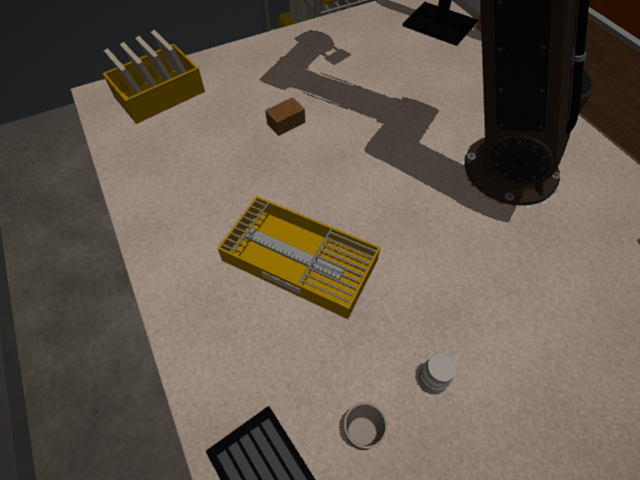

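The top view shows the tray with its rim corners near (365,165), (407,220), (295,301) and (253,242). The long deck is at lower left, and the bar runs from about (293,259) to (378,203). The scene view shows the same layout, with the jar, cup and carton well clear of the tray.

```bash
cat > m.py <<'E'
from h import *
def measure(im,cal):
    hsv=cv2.cvtColor(im,cv2.COLOR_RGB2HSV)
    y=((hsv[...,0]>18)&(hsv[...,0]<32)&(hsv[...,1]>170)).astype(np.uint8)
    roi=np.zeros_like(y);roi[140:320,230:430]=1
    y=cv2.morphologyEx(y*roi,cv2.MORPH_CLOSE,np.ones((9,9)))
    c=max(cv2.findContours(y,0,2)[0],key=cv2.contourArea)
    # cast contour on the rim plane and box it
    P=ray(cal,c.reshape(-1,2),0.054)[:,:2]
    (cx,cy),wh,a=cv2.minAreaRect(np.float32(P)); b=cv2.boxPoints(((cx,cy),wh,a))
    e=[b[(i+1)%4]-b[i] for i in range(4)]; u=max(e,key=np.linalg.norm);u=u/np.linalg.norm(u)
    if u@(-1*np.array([0,1]))<0:u=-u      # +x tray: towards the right of the robot (short deck)
    v=np.array([-u[1],u[0]]);o=np.array([cx,cy])
    print("tray",o,wh,"yaw",np.degrees(np.arctan2(u[1],u[0])))
    m=(hsv[...,1]<70)&(hsv[...,2]>95)&(cv2.erode(cv2.fillPoly(np.zeros_like(y),[cv2.convexHull(c)],1),np.ones((9,9)))>0)
    q=np.argwhere(m)[:,::-1]
    Q=ray(cal,q,0.018)[:,:2]-o; Q=np.c_[Q@u,Q@v]
    return o,u,v,Q,y,m
E
python3 - <<'E'
from m import *
z=np.load("top.npz");cal={k:z[k] for k in("mtx","D","camera_from_world")}
o,u,v,Q,y,m=measure(z["im"],cal)
s=Q[(Q[:,0]>-.03)&(Q[:,0]<.11)&(abs(Q[:,1])<.06)]
for a in np.arange(-.15,.15,.02):
    t=Q[(Q[:,0]>=a)&(Q[:,0]<a+.02)]
    print(round(a,2),len(t),np.round(np.percentile(t[:,1],[5,50,95]),3) if len(t) else "")
print(np.polyfit(s[:,0],s[:,1],1))
im=z["im"][150:310,240:420];save("pics/crop.png",cv2.resize(im,None,fx=4,fy=4,interpolation=cv2.INTER_CUBIC)[:600])
for n,p,h in(("jar",(164,278),.085),("cup",(158,203),.08),("carton",(512,303),.05)):print(n,ray(cal,[p],h))
E
```

```text
tray [ 0.59424448 -0.00553717] (0.1608332395553589, 0.30867668986320496) yaw -54.011795
-0.15 66 [-0.063  0.004  0.072]
-0.13 84 [-0.063  0.004  0.073]
-0.11 125 [-0.062  0.002  0.072]
-0.09 149 [-0.062  0.002  0.072]
-0.07 146 [-0.062  0.002  0.072]
-0.05 167 [-0.059  0.002  0.067]
-0.03 96 [-0.012 -0.001  0.011]
-0.01 98 [-0.012 -0.001  0.011]
0.01 98 [-0.013 -0.001  0.01 ]
0.03 98 [-0.013 -0.002  0.01 ]
0.05 94 [-0.013 -0.002  0.009]
0.07 91 [-0.013 -0.002  0.009]
0.09 98 [-0.014 -0.002  0.009]
0.11 143 [-0.056 -0.002  0.063]
0.13 102 [-0.063 -0.002  0.072]
[-0.01563634 -0.00100233]
jar [[0.4855875 0.3468985 0.085    ]]
cup [[0.64892367 0.36812756 0.08      ]]
carton [[ 0.44024414 -0.41025469  0.05      ]]
```

View pics/crop.png

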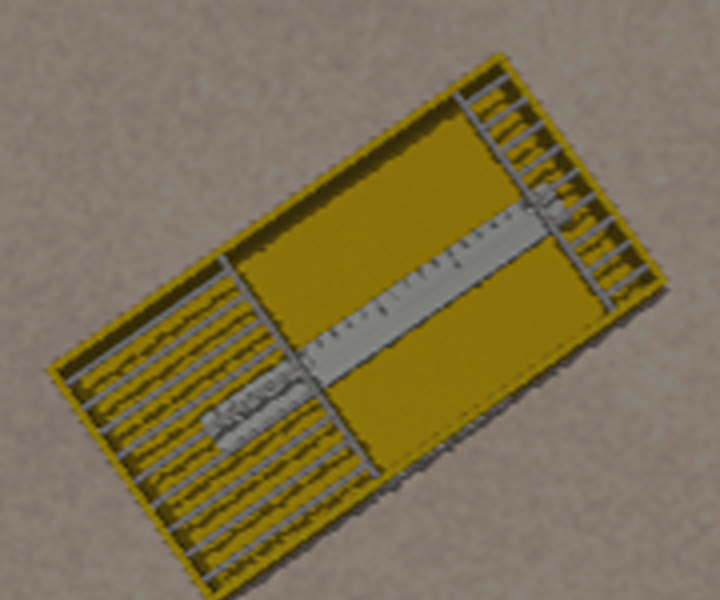

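The crop shows the bar flat with its end B mid at crop (216,434) and its end A mid at crop (560,204), which is just under the short deck's edge wire. I'll compute the grasp from these.

Run:
```python
from m import *
from scipy.spatial.transform import Rotation as Ro
z=np.load("top.npz");cal={k:z[k] for k in("mtx","D","camera_from_world")}
o,u,v,Q,y,m=measure(z["im"],cal)
E=ray(cal,[(240+216/4,150+434/4),(240+560/4,150+204/4)],.018)[:,:2]
print("ends tray",[(np.round([(e-o)@u,(e-o)@v],4)) for e in E],np.linalg.norm(E[1]-E[0]))
a=np.radians(-54.01-0.9);b=np.array([np.cos(a),np.sin(a)])
com=o+u*((E.mean(0)-o)@u)+v*(-.001-.0156*((E.mean(0)-o)@u))
g=com+.035*b
R=Ro.from_rotvec(arm.state()["eef_rot"]).as_matrix();p=arm.state()["tool_pos"]
print("com",com,"grasp",g,"b",b,"n",[-b[1],b[0]],"shift/.3",(np.r_[g,.16]-p)/.3)
want=np.degrees(np.arctan2(b[0],-b[1]));cur=np.degrees(np.arctan2(R[1,1],R[0,1]));print(want,cur,"turn/45",(want-cur)/45)
```

```text
tray [ 0.59424448 -0.00553717] (0.1608332395553589, 0.30867668986320496) yaw -54.011795
ends tray [array([-0.098 , -0.0012]), array([ 0.1376, -0.0069])] 0.23560913118864188
com [ 0.60481472 -0.02231933] grasp [ 0.62493491 -0.05095808] b [ 0.57486245 -0.81825006] n [np.float64(0.8182500623120252), np.float64(0.5748624492227394)] shift/.3 [ 1.46222316  1.99144815 -0.30246347]
35.09 106.02433218692543 turn/45 -1.5763184930427874
```

Call:
{"name": "servo_tool", "arguments": {
  "steps": [
    [0.1,0.13,0,0,0,-0.1,-1],
    [0.2,0.26,0,0,0,-0.2,-1],
    [0.3,0.4,0,0,0,-0.3,-1],
    [0.4,0.53,0,0,0,-0.4,-0.5],
    [0.5,0.66,0,0,0,-0.5,-0.3],
    [0.6,0.8,0,0,0,-0.6,-0.2],
    [0.7,0.92,0,0,0,-0.7,-0.2],
    [0.73,0.995,0,0,0,-0.788,-0.2],
    [0.73,0.995,0,0,0,-0.788,-0.2]
  ]
}}

```text
clock: 1.23
tool_pos: [0.4059, -0.3488, 0.2514]
eef_rot: [-0.527, -3.097, -0.001]
contact_force: [0.1, -0.0, 0.5]
width: 0.607
grasp_force: 0.0
```

Call:
{"name": "servo_tool", "arguments": {
  "steps": [
    [0.1,0.13,0,0,0,-0.1,-0.2],
    [0.2,0.26,0,0,0,-0.2,-0.2],
    [0.3,0.4,0,0,0,-0.3,-0.2],
    [0.4,0.53,-0.05,0,0,-0.4,-0.2],
    [0.5,0.66,-0.1,0,0,-0.5,-0.2],
    [0.6,0.8,-0.2,0,0,-0.6,-0.2],
    [0.7,0.92,-0.25,0,0,-0.7,-0.2],
    [0.73,0.995,-0.3,0,0,-0.788,-0.2],
    [0.73,0.995,-0.3,0,0,-0.788,-0.2],
    [0.73,0.995,-0.3,0,0,-0.788,-0.2]
  ]
}}

```text
clock: 2.48
tool_pos: [0.6242, -0.0527, 0.1616]
eef_rot: [-1.446, -2.789, 0.001]
contact_force: [-0.2, -0.5, 0.0]
width: 0.597
grasp_force: 0.0
```

Run:
```python
from h import *
s=arm.state();cal=arm.get_calibration("wrist");im,d=arm.grab_frame("wrist");save("pics/w1.png",im)
np.savez("w1.npz",im=im,d=d,**{a:np.array(b) for a,b in cal.items()})
print(s["tool_pos"],s["eef_rot"],s["width"],s["clock"],s["joint_pos"])
```

```text
[ 0.62420766 -0.05270772  0.16158748] [-1.44637407e+00 -2.78857255e+00  7.73627955e-04] 0.5968185064972864 2.475 [ 2.27070301e-01  3.49055440e-01 -2.19311302e-01  2.64917808e-04
 -1.00292698e+00 -2.75496700e+00]
```

View pics/w1.png

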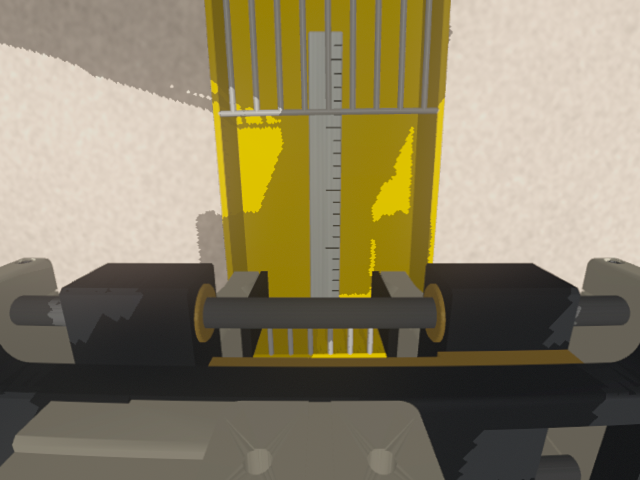

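The wrist view shows the bar between the open fingers. Its end B is at about (325,32), its edges at about 309/341, and the long deck's cross wire is at row 112. I'll check the bar axis and end B from here.

Run:
```python
from h import *
z=np.load("w1.npz");cal={k:z[k] for k in("mtx","D","camera_from_world")}
hsv=cv2.cvtColor(z["im"],cv2.COLOR_RGB2HSV)
m=hsv[...,1]<90
for r in (45,150,180,210,240,265):
    c=np.where(m[r,295:360])[0]+295; print(r,c.min(),c.max(),np.round(ray(cal,[(c.min()-.5,r),(c.max()+.5,r)],.018)[:,:2],4).tolist())
L=[];
for r in range(130,270):
    c=np.where(m[r,295:360])[0]+295; L.append(((c.min()+c.max())/2,r))
P=ray(cal,L,.018)[:,:2]; vx,vy,x0,y0=cv2.fitLine(np.float32(P),cv2.DIST_HUBER,0,.01,.01).ravel()
if vx<0: vx,vy=-vx,-vy
d=np.array([vx,vy]);n=np.array([-vy,vx]);p0=np.array([x0,y0])
print("yaw",np.degrees(np.arctan2(vy,vx)))
t=arm.state()["tool_pos"][:2];e=ray(cal,[(325,32)],.018)[0,:2]
print("offset bar from tcp along n",(p0-t)@n,"n",n,"endB",e,"tcp from endB",(t-e)@d)
w=ray(cal,[(328,110)],.054)[0,:2];print("deck edge -> endB",(e-w)@d)
```

```text
45 301 355 [[0.5283, 0.0587], [0.5623, 0.0827]]
150 310 340 [[0.578, -0.0009], [0.5985, 0.0135]]
180 310 340 [[0.5917, -0.0207], [0.6126, -0.006]]
210 310 339 [[0.606, -0.0413], [0.6267, -0.0267]]
240 310 339 [[0.6209, -0.0628], [0.6421, -0.0479]]
265 311 339 [[0.6346, -0.0811], [0.6555, -0.0664]]
yaw -54.75298
offset bar from tcp along n 0.004458292686965251 n [0.8166716  0.57710266] endB [0.53827275 0.07668549] tcp from endB 0.1554216818617838
deck edge -> endB -0.05967993160752916
```

Call:
{"name": "servo_tool", "arguments": {
  "steps": [
    [0.012,0.009,-0.1,0,0,0,-0.2],
    [0.012,0.009,-0.2,0,0,0,-0.2],
    [0.012,0.009,-0.3,0,0,0,-0.2],
    [0.012,0.009,-0.37,0,0,0,-0.2],
    [0.012,0.009,-0.41,0,0,0,-0.2],
    [0.012,0.009,-0.427,0,0,0,-0.2],
    [0.012,0.009,-0.427,0,0,0,0.2],
    [0.012,0.009,-0.427,0,0,0,0.6],
    [0.012,0.009,-0.427,0,0,0,1],
    [0.012,0.009,-0.427,0,0,0,1]
  ]
}}

```text
clock: 3.78
tool_pos: [0.6283, -0.0489, 0.0341]
eef_rot: [1.447, 2.788, 0.001]
contact_force: [-0.5, 0.3, 4.3]
width: 0.291
grasp_force: 30.0
```

Call:
{"name": "servo_tool", "arguments": {
  "steps": [
    [0,0,0,0,0,0,1],
    [0,0,0,0,0,0,1],
    [0,0,0,0,0,0,1],
    [0,0,0,0,0,0,1]
  ]
}}

```text
clock: 4.28
tool_pos: [0.6283, -0.049, 0.0341]
eef_rot: [1.447, 2.788, 0.001]
contact_force: [-1.8, -0.2, 6.2]
width: 0.293
grasp_force: 30.0
```

Call:
{"name": "servo_tool", "arguments": {
  "steps": [
    [0,0,0.013,0,0,0,1],
    [0,0,0.013,0,0,0,1],
    [-0.015,0.022,0.013,0,0,0,1],
    [-0.031,0.044,0.013,0,0,0,1],
    [-0.046,0.065,0.013,0,0,0,1],
    [-0.062,0.087,0.013,0,0,0,1],
    [-0.077,0.109,0.013,0,0,0,1],
    [-0.077,0.109,0.013,0,0,0,1]
  ]
}}

```text
clock: 5.28
tool_pos: [0.6046, -0.0157, 0.0375]
eef_rot: [-1.447, -2.789, -0.0]
contact_force: [0.5, -0.6, -1.1]
width: 0.293
grasp_force: 30.0
```

Run:
```python
from h import *
s=arm.state();im,d=arm.grab_frame("wrist");save("pics/w2.png",im)
print(s["tool_pos"],s["eef_rot"],s["contact_force"])
```

```text
[ 0.60460674 -0.01574864  0.03747537] [-1.44675679e+00 -2.78861419e+00 -2.45635315e-05] [ 0.49557281 -0.56413582 -1.1247613 ]
```

View pics/w2.png

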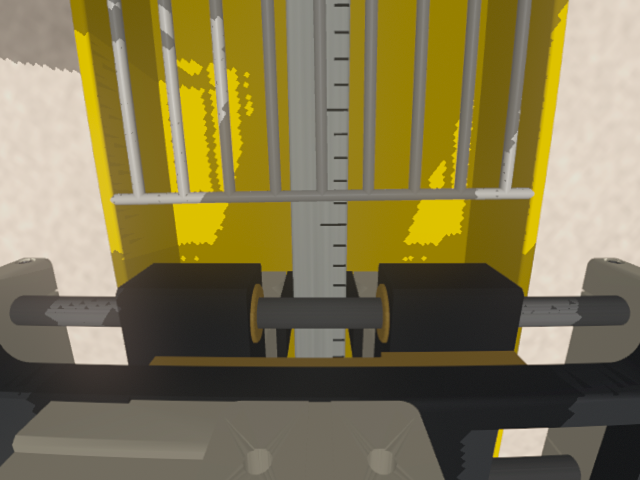

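The wrist view shows the bar still centred in the fingers and slid back under the long deck, whose cross wire is now at row 197. Next I tilt it 14° about end B.

Call:
{"name": "servo_tool", "arguments": {
  "steps": [
    [-0.002,0.003,0.017,-0.036,-0.026,0,1],
    [-0.004,0.006,0.034,-0.073,-0.051,0,1],
    [-0.007,0.01,0.051,-0.109,-0.077,0,1],
    [-0.009,0.013,0.068,-0.145,-0.103,0,1],
    [-0.012,0.018,0.085,-0.181,-0.128,0,1],
    [-0.015,0.022,0.102,-0.218,-0.154,0,1],
    [-0.018,0.026,0.119,-0.254,-0.18,0,1],
    [-0.018,0.026,0.119,-0.254,-0.18,0,1],
    [-0.018,0.026,0.119,-0.254,-0.18,0,1],
    [-0.018,0.026,0.119,-0.254,-0.18,0,1]
  ]
}}

```text
clock: 6.58
tool_pos: [0.6139, -0.0333, 0.0861]
eef_rot: [1.327, 2.685, -0.103]
contact_force: [-0.5, -0.2, -2.0]
width: 0.292
grasp_force: 30.0
```

Run:
```python
from h import *
s=arm.state();im,d=arm.grab_frame("scene");save("pics/s2.png",cv2.resize(im[170:340,190:410],None,fx=3.5,fy=3.5))
print(s["tool_pos"],s["eef_rot"],s["contact_force"],s["torque"])
```

```text
[ 0.61385741 -0.0333264   0.08609958] [ 1.32691083  2.68505621 -0.10332021] [-0.46402014 -0.17987518 -1.99547281] [ 0.19736565  0.25555981 -0.02574178]
```

View pics/s2.png

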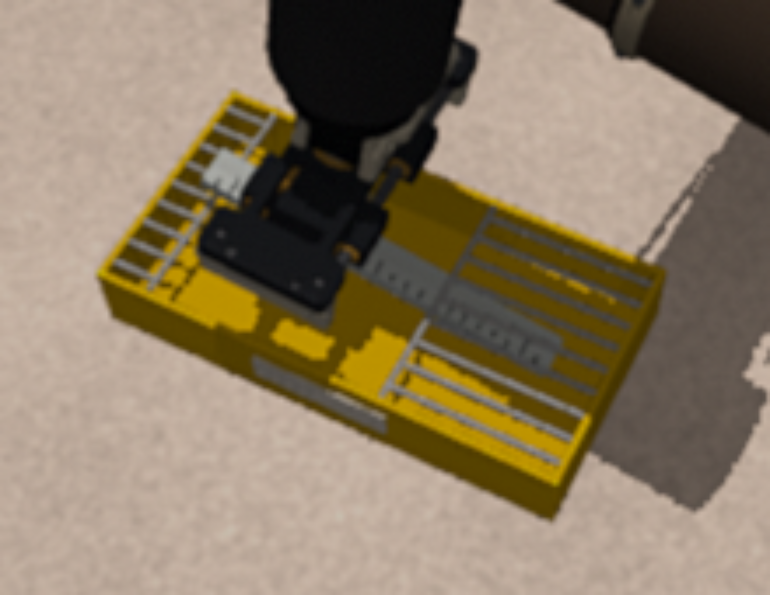

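Run:
```python
from h import *
from scipy.spatial.transform import Rotation as Ro
s=arm.state();R=Ro.from_rotvec(s["eef_rot"]);R0=Ro.from_rotvec([-1.447,-2.789,0])
print(R.as_matrix().round(3));print((R*R0.inv()).as_rotvec(degrees=True),s["joint_pos"],s["dq"],s["tool_pos"])
```

```text
[[-0.6    0.794  0.099]
 [ 0.784  0.608 -0.125]
 [-0.16   0.002 -0.987]]
[-7.31166008 -5.52592375  2.24494576] [ 0.34564097  0.3660371  -0.51058384  0.25014508 -0.65821733 -3.02987543] [0.00270406 0.00140162 0.00071292 0.00087453 0.00088842 0.00095442] [ 0.61384345 -0.03328838  0.08609347]
```

The last joint hit its -3.03 limit, so the tilt stopped short. I'll back out, set the bar down, turn the gripper half a turn and regrasp. First I step half way back.

Call:
{"name": "servo_tool", "arguments": {
  "steps": [
    [0.004,-0.006,-0.03,0.06,0.043,0,1],
    [0.009,-0.013,-0.06,0.127,0.09,0,1],
    [0.009,-0.013,-0.06,0.127,0.09,0,1]
  ]
}}

```text
clock: 7.0
tool_pos: [0.6175, -0.0376, 0.0679]
eef_rot: [1.378, 2.781, -0.016]
contact_force: [-0.6, 0.8, -1.6]
width: 0.294
grasp_force: 30.0
```

```bash
cat > t.py <<'E'
from h import *
from scipy.spatial.transform import Rotation as Ro
s=arm.state();R=Ro.from_rotvec(s["eef_rot"]).as_matrix()
print("pos",s["tool_pos"].round(4),"j",s["joint_pos"].round(3));print("yaw of tool y",np.degrees(np.arctan2(R[1,1],R[0,1])).round(2),"tool z",R[:,2].round(4),"y",R[:,1].round(4),"F",s["contact_force"].round(1),"t",s["clock"])
E
python3 t.py
```

```text
pos [ 0.6175 -0.0376  0.0679] j [ 0.274  0.424 -0.377  0.048 -0.75  -2.799]
yaw of tool y 37.29 tool z [ 0.029  -0.0258 -0.9992] y [0.7955 0.6058 0.0074] F [-0.6  0.8 -1.6] t 7.0
```

Call:
{"name": "servo_tool", "arguments": {
  "steps": [
    [-0.009,0.014,-0.003,0,0,0,1],
    [-0.018,0.028,-0.013,0,0,0,1],
    [-0.03,0.05,-0.035,0.01,0.012,-0.01,1],
    [-0.043,0.073,-0.06,0.02,0.022,-0.025,1],
    [-0.043,0.073,-0.09,0.033,0.037,-0.045,1],
    [-0.043,0.073,-0.105,0.033,0.037,-0.045,1],
    [-0.043,0.073,-0.111,0.033,0.037,-0.045,1],
    [-0.043,0.073,-0.111,0.033,0.037,-0.045,1]
  ]
}}

```text
clock: 8.0
tool_pos: [0.6036, -0.0155, 0.0348]
eef_rot: [-1.442, -2.791, 0.002]
contact_force: [-0.0, -0.2, 0.6]
width: 0.296
grasp_force: 30.0
```

```bash
python3 t.py
```

```text
pos [ 0.6036 -0.0155  0.0348] j [ 2.980e-01  4.620e-01 -3.920e-01  1.000e-03 -7.180e-01 -2.823e+00]
yaw of tool y 35.35 tool z [-1.e-03 -9.e-04 -1.e+00] y [ 0.8157  0.5785 -0.0013] F [-0.  -0.2  0.6] t 8.0
```

Call:
{"name": "servo_tool", "arguments": {
  "steps": [
    [0,0,0,0,0,0,-0.2],
    [0,0,0,0,0,0,-0.2],
    [0,0,0,0,0,0,-0.2],
    [0,0,0.1,0,0,0,-0.2],
    [0,0,0.2,0,0,0,-0.2],
    [0,0,0.3,0,0,0.2,-0.2],
    [0,0,0.4,0,0,0.4,-0.2],
    [0,0,0.42,0,0,0.6,-0.2],
    [0,0,0.42,0,0,0.8,-0.2],
    [0,0,0.42,0,0,1,-0.2]
  ]
}}

```text
clock: 9.25
tool_pos: [0.6036, -0.0154, 0.1613]
eef_rot: [0.256, 3.13, -0.001]
contact_force: [0.2, -1.0, 0.1]
width: 0.6
grasp_force: 0.0
```

Call:
{"name": "servo_tool", "arguments": {
  "steps": [
    [0,0,0,0,0,0.2,-0.2],
    [0,0,0,0,0,0.4,-0.2],
    [0,0,0,0,0,0.6,-0.2],
    [0,0,0,0,0,0.8,-0.2],
    [0,0,0,0,0,1,-0.2]
  ]
}}

```text
clock: 9.88
tool_pos: [0.6036, -0.0154, 0.1611]
eef_rot: [-0.961, 2.99, -0.001]
contact_force: [-0.6, -0.0, 0.1]
width: 0.599
grasp_force: 0.0
```

Call:
{"name": "servo_tool", "arguments": {
  "steps": [
    [0,0,0,0,0,0.2,-0.2],
    [0,0,0,0,0,0.4,-0.2],
    [0,0,0,0,0,0.6,-0.2],
    [0,0,0,0,0,0.8,-0.2],
    [0,0,0,0,0,1,-0.2]
  ]
}}

```text
clock: 10.5
tool_pos: [0.6036, -0.0154, 0.161]
eef_rot: [-2.032, 2.394, -0.001]
contact_force: [0.3, -0.6, -0.5]
width: 0.599
grasp_force: 0.0
```

Call:
{"name": "servo_tool", "arguments": {
  "steps": [
    [0,0,0,0,0,0.2,-0.2],
    [0,0,0,0,0,0.4,-0.2],
    [0,0,0,0,0,0.6,-0.2],
    [0,0,0,0,0,0.8,-0.2],
    [0,0,0,0,0,1,-0.2],
    [0,0,0,0,0,1,-0.2],
    [0,0,0,0,0,1,-0.2]
  ]
}}

```text
clock: 11.38
tool_pos: [0.6036, -0.0154, 0.161]
eef_rot: [-2.788, 1.446, -0.0]
contact_force: [-1.1, 0.0, 0.1]
width: 0.597
grasp_force: 0.0
```

```bash
python3 t.py
python3 - <<'E'
from h import *
cal=arm.get_calibration("wrist");im,d=arm.grab_frame("wrist");save("pics/w3.png",im)
np.savez("w3.npz",im=im,d=d,**{a:np.array(b) for a,b in cal.items()})
E
```

```text
pos [ 0.6036 -0.0154  0.161 ] j [ 0.297  0.315 -0.272 -0.001 -0.983  0.316]
yaw of tool y -144.84 tool z [ 8.e-04  8.e-04 -1.e+00] y [-0.8176 -0.5758 -0.0011] F [-1.1  0.   0.1] t 11.375
```

View pics/w3.png

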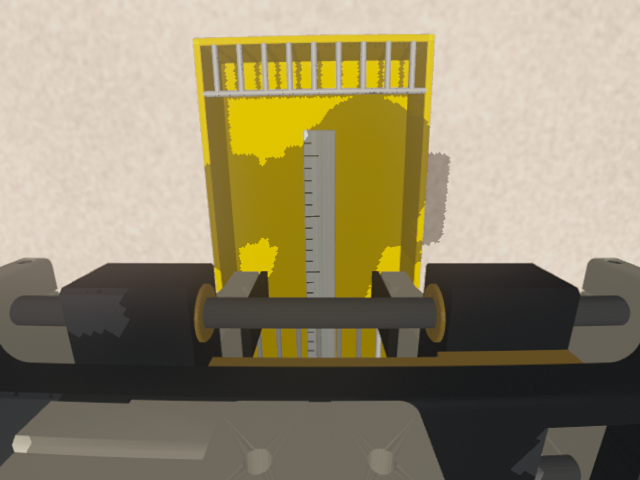

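The wrist view from the other side shows end A free at (320,130), clear of the short deck's wire at row 94, with the bar centred between the fingers. I'll measure the free length before regrasping.

Run:
```python
from h import *
z=np.load("w3.npz");cal={k:z[k] for k in("mtx","D","camera_from_world")}
E=ray(cal,[(320.5,130),(320,280),(305,280),(335,280),(305,150),(335,150)],.018)[:,:2];w=ray(cal,[(316,94)],.054)[0,:2]
l=(E[4]+E[5]-E[2]-E[3])/2;print("bar yaw",np.degrees(np.arctan2(l[1],l[0])),"width",np.linalg.norm(E[2]-E[3]))
d=l/np.linalg.norm(l);n=np.array([-d[1],d[0]]);t=arm.state()["tool_pos"][:2]
print("endA from tcp",(E[0]-t)@d,"deck gap",(w-E[0])@d,"lateral",((E[2]+E[3])/2-t)@n,((E[4]+E[5])/2-t)@n,"n",n)
a,b=ray(cal,[(205,95),(427,90)],.054)[:,:2];print("tray cross yaw",np.degrees(np.arctan2(*(a-b)[::-1])))
```

```text
bar yaw -54.84319268129238 width 0.026726685507692145
endA from tcp 0.08376573889462527 deck gap 0.021430783281125687 lateral -0.0003412050182856196 -0.00034120501828561637 n [0.81757921 0.57581614]
tray cross yaw 36.3098213219125
```

Call:
{"name": "servo_tool", "arguments": {
  "steps": [
    [-0.019,0.027,-0.1,0,0,0,-0.2],
    [-0.019,0.027,-0.2,0,0,0,-0.2],
    [-0.019,0.027,-0.3,0,0,0,-0.2],
    [-0.019,0.027,-0.37,0,0,0,-0.2],
    [-0.019,0.027,-0.41,0,0,0,-0.2],
    [-0.019,0.027,-0.423,0,0,0,-0.2],
    [-0.019,0.027,-0.423,0,0,0,0.3],
    [-0.019,0.027,-0.423,0,0,0,1],
    [-0.019,0.027,-0.423,0,0,0,1],
    [-0.019,0.027,-0.423,0,0,0,1]
  ]
}}

```text
clock: 12.68
tool_pos: [0.5982, -0.0072, 0.0347]
eef_rot: [-2.79, 1.441, -0.002]
contact_force: [-1.2, -0.6, 3.0]
width: 0.292
grasp_force: 30.0
```

Call:
{"name": "servo_tool", "arguments": {
  "steps": [
    [0,0,0,0,0,0,1],
    [0,0,0,0,0,0,1],
    [0,0,0.005,0,0,0,1],
    [0,0,0.01,0,0,0,1],
    [0,0,0.01,0,0,0,1]
  ]
}}

```text
clock: 13.3
tool_pos: [0.5979, -0.0073, 0.0369]
eef_rot: [-2.79, 1.442, -0.0]
contact_force: [0.2, -0.4, -2.0]
width: 0.29
grasp_force: 30.0
```

```bash
python3 t.py
```

```text
pos [ 0.5979 -0.0073  0.0369] j [ 0.314  0.451 -0.405 -0.001 -0.714  0.304]
yaw of tool y -144.65 tool z [ 6.e-04  8.e-04 -1.e+00] y [-0.8157 -0.5785 -0.0009] F [ 0.2 -0.4 -2. ] t 13.3
```

Call:
{"name": "servo_tool", "arguments": {
  "steps": [
    [-0.002,0.003,0.017,-0.036,-0.026,0,1],
    [-0.004,0.006,0.034,-0.073,-0.051,0,1],
    [-0.007,0.01,0.05,-0.109,-0.077,0,1],
    [-0.009,0.013,0.067,-0.145,-0.103,0,1]
  ]
}}

```text
clock: 13.8
tool_pos: [0.5951, -0.0033, 0.0571]
eef_rot: [2.729, -1.41, 0.193]
contact_force: [0.8, -0.5, -1.8]
width: 0.294
grasp_force: 30.0
```

```bash
python3 t.py
```

```text
pos [ 0.5951 -0.0033  0.0571] j [ 0.399  0.388 -0.558  0.241 -0.608  0.021]
yaw of tool y -144.64 tool z [ 0.0818 -0.1136 -0.9902] y [-0.8155 -0.5787 -0.001 ] F [ 0.8 -0.5 -1.8] t 13.8
```

Tracking as planned at 8°. Now the remaining 6°.

Call:
{"name": "servo_tool", "arguments": {
  "steps": [
    [-0.003,0.004,0.017,-0.036,-0.026,0,1],
    [-0.006,0.008,0.034,-0.073,-0.051,0,1],
    [-0.009,0.012,0.05,-0.109,-0.077,0,1],
    [-0.009,0.012,0.05,-0.109,-0.077,0,1],
    [-0.009,0.012,0.05,-0.109,-0.077,0,1]
  ]
}}

```text
clock: 14.42
tool_pos: [0.5926, 0.0002, 0.072]
eef_rot: [2.677, -1.383, 0.328]
contact_force: [0.6, 0.5, -1.5]
width: 0.292
grasp_force: 30.0
```

```bash
python3 t.py;python3 - <<'E'
from h import *
im,d=arm.grab_frame("scene");save("pics/s3.png",cv2.resize(im[170:340,190:410],None,fx=3.5,fy=3.5))
E
```

```text
pos [5.926e-01 2.000e-04 7.200e-02] j [ 0.445  0.346 -0.674  0.466 -0.556 -0.227]
yaw of tool y -144.63 tool z [ 0.1403 -0.1961 -0.9705] y [-0.8155 -0.5788 -0.0009] F [ 0.6  0.5 -1.5] t 14.425
```

View pics/s3.png

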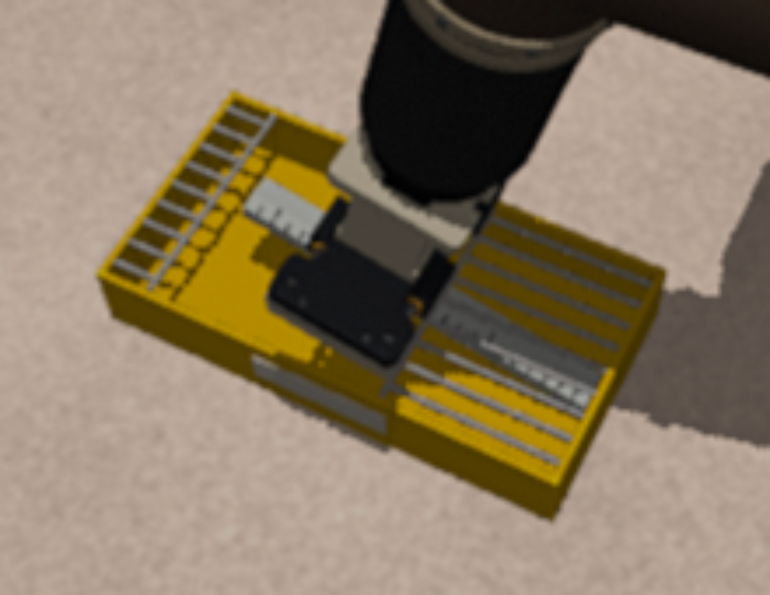

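The scene view shows end A raised in the opening, with its end edge at crop (262,178)–(245,210), and end B deep under the long deck. I'll check its height by depth in case the bar slipped in the grip.

Run:
```python
from h import *
im,d=arm.grab_frame("scene");cal=arm.get_calibration("scene")
T=np.array(cal["camera_from_world"])
for px in((265,227),(270,230),(276,232)):
    Z=d[px[1],px[0]];n=cv2.undistortPoints(np.float32([[px]]),cal["mtx"],np.array(cal["D"])).ravel()
    print(px,np.linalg.inv(T)@np.r_[n*Z,Z,1])
b=np.array([.577*.9705,-.817*.9705,.242]);nz=np.array([-.1403,.1961,.9705])
t=np.array([.5926,.0002,.072]);A=t-nz*.0225+b*.094;print("predicted endA centre",A,"endB",A-.24*b, "top A",A+.006*nz)
```

```text
(265, 227) [ 0.64478652 -0.06849167  0.07792658  1.        ]
(270, 230) [ 0.63781221 -0.05875332  0.07462047  1.        ]
(276, 232) [ 0.6274428  -0.05194594  0.06895202  1.        ]
predicted endA centre [ 0.64839473 -0.07874471  0.07291175] endB [0.51399989 0.11155093 0.01483175] top A [ 0.64755293 -0.07756811  0.07873475]
```

Call:
{"name": "servo_tool", "arguments": {
  "steps": [
    [0.023,-0.033,0.01,0,0,0,1],
    [0.047,-0.066,0.02,0,0,0,1],
    [0.07,-0.099,0.03,0,0,0,1],
    [0.093,-0.132,0.04,0,0,0,1],
    [0.117,-0.165,0.05,0,0,0,1],
    [0.14,-0.198,0.061,0,0,0,1],
    [0.163,-0.231,0.071,0,0,0,1],
    [0.187,-0.264,0.081,0,0,0,1],
    [0.21,-0.297,0.091,0,0,0,1],
    [0.233,-0.33,0.101,0,0,0,1]
  ]
}}

```text
clock: 15.78
tool_pos: [0.6629, -0.0994, 0.1026]
eef_rot: [2.677, -1.383, 0.329]
contact_force: [-0.7, 0.4, -2.4]
width: 0.294
grasp_force: 30.0
```

```bash
python3 t.py
```

```text
pos [ 0.6629 -0.0994  0.1026] j [ 0.245  0.399 -0.471  0.383 -0.646  0.071]
yaw of tool y -144.63 tool z [ 0.1407 -0.1967 -0.9703] y [-8.154e-01 -5.789e-01 -8.000e-04] F [-0.7  0.4 -2.4] t 15.775
```

Call:
{"name": "servo_tool", "arguments": {
  "steps": [
    [0,0,0.05,0,0,0,1],
    [0,0,0.1,0,0,0,1],
    [0,0,0.17,0,0,0,1],
    [0,0,0.24,0,0,0,1],
    [0,0,0.31,0.04,0.03,0,1],
    [0,0,0.38,0.1,0.07,0,1],
    [0,0,0.44,0.17,0.12,0,1],
    [0,0,0.48,0.22,0.16,0,1],
    [0,0,0.5,0.25,0.18,0,1],
    [0,0,0.5,0.25,0.18,0,1]
  ]
}}

```text
clock: 17.02
tool_pos: [0.6629, -0.0986, 0.254]
eef_rot: [2.791, -1.441, 0.006]
contact_force: [0.5, -0.7, -1.3]
width: 0.291
grasp_force: 30.0
```

Call:
{"name": "servo_tool", "arguments": {
  "steps": [
    [0,0,0,0,0,0,1],
    [0,0,0,0,0,0,1],
    [0,0,0,0,0,0,1],
    [0,0,0,0,0,0,1],
    [0,0,0,0,0,0,1],
    [0,0,0,0,0,0,1]
  ]
}}

```text
clock: 17.77
tool_pos: [0.6624, -0.0988, 0.2524]
eef_rot: [2.79, -1.441, 0.003]
contact_force: [-0.8, -1.3, -0.6]
width: 0.292
grasp_force: 30.0
```

```bash
python3 t.py;python3 - <<'E'
from h import *
im,d=arm.grab_frame("scene");save("pics/s4.png",im)
im,d=arm.grab_frame("top");cal=arm.get_calibration("top")
from m import measure
z=measure(im,cal)
E
```

```text
pos [ 0.6624 -0.0988  0.2524] j [ 1.44e-01  3.49e-01 -1.00e-03  3.00e-03 -1.22e+00  4.73e-01]
yaw of tool y -144.63 tool z [ 7.0e-04 -2.4e-03 -1.0e+00] y [-8.154e-01 -5.788e-01  8.000e-04] F [-0.8 -1.3 -0.6] t 17.775
tray [ 0.60457683 -0.01946709] (0.16143767535686493, 0.2730063199996948) yaw -53.856487
```

View pics/s4.png

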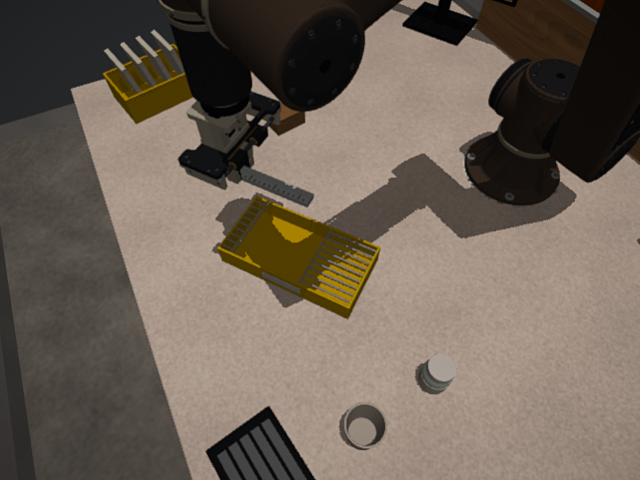

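The bar is held level at about z = 0.22. The tray (corner pixels (220,250), (350,314), (380,247)) and the jar and cup are unmoved; the carton is partly hidden by the gripper. The top view's shorter tray length comes from the arm blocking part of it. Handing in.

```bash
python3 -c "
from workcell import arm
print(arm.job_done())"
```

```text
the job is handed in; nothing more can be done
None
```

I handed the job in at about 18 s: the straightedge came out aslant through the opening and is held level, about 22 cm above the table, with the tray, jar and cup unmoved (the carton was partly hidden by the gripper in the last view); the hand-in returned no verdict.

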